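# Tip the tea caddy's lid open

## Task

I want to get at the tea: first slide the beaker that stands behind the square tea caddy out of the way of its lid, keeping it upright on the worktop, then push the caddy's lid up and over with the fingertips until it falls back and stays fully open by itself. Only push, do not grip or lift anything; the lid must not knock into the beaker. Leave the long low box shut and the other things where they are.

Things in the scene. Friction and masses are not known exactly. Their poses are not given: they have to be found in the camera images.
- tea_caddy: square, taller wooden box with a deep hinged lid: 80 mm deep (own x), 90 mm wide (own y), 100 mm high in all, lid shut; fixed to the worktop. Origin: centre of its underside, z up. +x points from the lid's front to its hinge side, where the lid swings back to; yaw +1.25 to +1.95 rad, so the hinge side is at the left seen from the robot. May stand left or right of the long box
- caddy_lid (a joint): angle of the caddy's lid, rad: 0 shut, 2.0 fully open at its stop. Hollow wooden cap 80 deep, 90 wide, 60 mm high, about 0.16 kg, no handle, no latch, free hinge: falls shut below about 0.75, falls open by itself beyond about 0.9. Fully open it reaches about 90 mm behind the hinge (85 mm at the height of the beaker's rim) and is 90 mm wide
- caddy_lid_front (a point): middle of the lid's lower front edge, on its outer face; 40 mm above the worktop when shut, 80 mm from the hinge axis, moves with the lid. The flat front wall rises 60 mm from here. A push of a few N on its upper part (about 50 mm up) towards the hinge and upward, following the lid's arc, tips it up; a level push low on the wall jams by friction
- caddy_lid_hinge (a point): middle of the caddy lid's hinge axis, 40 mm above the worktop; the axis runs along the caddy's own y
- beaker: round green beaker, no handle, 76 mm across, 82 mm high, loose; origin at the centre of its underside. Starts behind the caddy, 25 to 35 mm from its hinge side (centre 103 to 113 mm from the caddy's along its +x, within 15 mm sideways), where the lid would hit it. Free worktop lies beyond it, farther from the robot. Slides upright if pushed low, fingertips 20 to 30 mm above the worktop
- long_lid (a joint): angle of the long low box's lid in rad: 0 shut. Stays shut
- long_box: the long, lower wooden box of the same wood: 80 mm deep (its x) by 160 mm wide (its y), 55 mm high with its lid shut; fixed to the worktop. Origin: centre of its underside. Not part of the job
- lemon: yellow lemon, 78x55x56 mm, lying on the worktop; a loose bystander, origin at its underside
- timer: round egg timer, ribbed green top on a white base, 54 mm across, 41 mm high; a loose bystander, origin at its underside
- matches: small matchbox, 36x55x16 mm; a loose bystander, origin at its underside
- small_mug: small white cup with a handle, 59x83x55 mm; a loose bystander, origin at its underside
- shaker: white shaker, 44 mm across, 90 mm high; a loose bystander, origin at its underside
- spoon: teaspoon with a red handle, 132x26x11 mm; a loose bystander, origin at its underside
There are look-alikes about, which are no part of the job. Leave any purple look-alike of the tea_caddy alone. Leave any pink look-alike of the beaker alone.

How it is judged:
On the way, in this order (a step that is already met when the one before it is completed fails the run):
1. the beaker has been slid from its place while the caddy is still shut (distance of beaker from where it was at the start of the episode above 0.03 m and value of joint caddy_lid below 0.2 rad), for 0.1 s.
2. the caddy's lid has fallen back fully open (value of joint caddy_lid above 1.85 rad), for 0.2 s.
At the end, for the whole second after the job is handed in: The tea caddy's lid rests fully open (beyond 1.85 rad) and still; the beaker stands upright and at rest on the worktop; the long box is shut; the other loose things are within 30 mm of where they stood (value of joint caddy_lid above 1.85 rad and not (velocity of joint caddy_lid above 0.1 rad/s) and value of joint long_lid below 0.1 rad and angle between beaker's own z axis and vertical below 0.1 rad and height (world z) of beaker between -0.01 and 0.01 m and linear speed of beaker below 0.02 m/s and distance of each of lemon, timer, matches, small_mug, shaker, spoon from where it was at the start of the episode below 0.03 m); the robot touches nothing.
It fails at once if the beaker is lifted off the worktop or falls from it (height (world z) of beaker above 0.015 m or height (world z) of beaker below -0.02 m).
It fails at once if the beaker is tipped (angle between beaker's own z axis and vertical above 0.4 rad).
It fails at once if the lid knocks into the beaker (value of joint caddy_lid above 0.2 rad and contact force between tea_caddy and beaker above 1 N).
It fails at once if the long box is opened (value of joint long_lid above 0.15 rad).
It fails at once if another loose thing is moved, or lifted (distance of any of lemon, timer, matches, small_mug, shaker, spoon from where it was at the start of the episode above 0.03 m).
It also fails if it takes over 51 s, if anything falls off the work surface, if the arm or the gripper's body presses on something with over 40 N, if the wrist force passes 120 N, or if a joint passes its speed limit or range.

## Robot

A 6-joint arm with a two-finger parallel gripper is mounted at the origin on a cart in front of the work surface, level with it; the furniture and walls round the work are solid. World frame = base frame: x ahead of the robot, y to its left, z up, the work surface at z = 0. Lengths are in m, angles in rad, forces in N, time in s.
With the tool pointing down it reaches from about 0.275 to 0.75 m from the base axis. Payload 10.2 kg.
Tool frame: the origin (TCP) lies at the very end of the fingers, on their centre line; the grasp point (between the pads) lies 19 mm behind it; z points along the fingers, y is the line along which they close (so a half turn about z gives the same grasp; the last joint's range is limited). The gripper opens to 88 mm and grips with 3 to 60 N. Pads are 18 mm wide; open, the fingers measure 123 mm over their backs; the gripper's body (75 mm by 187 mm) begins 45 mm behind the grasp point.
Start: joints at [1.037, 0.313, 1.498, -0, 1.331, -0.223], TCP at [0.161, 0.5, 0.239] pointing down, gripper open.
Joint ranges: [-2.94, 2.94], [-0.97, 2.17], [0.19, 2.56], [-1.23, 4.37], [0.02, 3.11], [-2.88, 2.88]. Speed limits (rad/s): [2.39, 2.39, 3.01, 3.14, 3.14, 3.14].

## Interface

Orientations are given as a unit quaternion [w, x, y, z].
In Python, from rig import ctrl, vision, finder gives the robot as it stands.
- The arm moves only by the tool step_arm, never from a script. Its argument "rows" is a list of rows, each a list of 3 entries, a list of its own where there are three numbers: the closure, from 0 (fully open) to 1 (shut), then the shift along the tool's x, y, z in cm, then the turn about the tool's z in rad. A call has 1 to 12 rows; each row is the pose to reach, as a shift and turn from the pose commanded when the call began, along the tool's axes at that moment; what a row does not reach only later rows make up. A row lasts 1/12 s, in which the tool goes at most 41.7 mm and 7.16 degrees, less where a joint would pass 70% of its speed; a pose out of reach is approached as far as the arm can. A call with a gripper value outside its range is refused whole. The fingers move at their own pace and stop on an object; "force" is the grip in N (left out, the last holds). Time passes only in rows, so rows that repeat a pose let the fingers close. It gives the time, the measured TCP pose, the force, the opening and the grip force at its end, in the units of the state.
- ctrl.observe(): the state, without advancing time (a new reading comes with each control period).
- vision.read_camera(name): name is "scene" or "side" or "wrist"; returns the picture (400x640x3 uint8, blue, green, red); there is no depth.
- vision.calibration(name): a dict with "fx", "fy", "cx", "cy" (pixels), "distortion" ([k1, k2, p1, p2, k3] as OpenCV has them; the pictures are not rectified), "origin" and "rotation" of the camera in the world. Camera axes: x right, y down, z forward; pixel columns grow to the right and rows downward; lengths in m; the calibration is good to about 2 mm. A picture is of the moment at which its call begins: read the wrist's pose just before it. calibration takes no time and is no camera call; for the wrist camera it gives the pose at the moment of the call.
- ctrl.hand_in(): hands the job in; it is judged then, once.
Trained networks look in the newest picture that a camera, given by its name, has taken for a name from the list of things; names that differ only in an ending like _2 or _b are one class to them, and where a whole thing is asked for, a point or a joint stands for the part that bears it (a point fixed in the world has none). Each returns a list of dicts, best first, with "conf" (0 to 1); they miss things now and then, are a little off and sometimes report something else, mostly with a low value. They report only what shows in the picture. A call takes as long as a camera call. They do not tell look-alikes from the thing itself.
- finder.trace(camera, label): "region" (400x640 bool, what is visible of it).
- finder.tip_of(camera, label): "position" ([x, y, z] in m, in the coordinates of the camera as it stood for that picture, good to about 4 mm: a listed point, or the origin of a listed thing).
The state is a dict: "time_s": time; "joint_positions": joint angles; "dq": joint speeds; "joint_efforts": joint torques, N m; "ee_pos": TCP position; "tool_rot": TCP orientation; "contact_force": force on the tool from outside, world axes, zero at the start; "ft_torque": the same for the moment, N m; "opening": finger opening in m; "grip_force": force on a finger pad.
Only numpy, scipy, OpenCV 4.12 (cv2) and the standard library are available. Lean on these libraries where they do the work, as an engineer would, in place of code of your own. Each camera call takes 0.05 s, during which the arm holds its last target. There are 200 camera calls.

## Working session

There is one attempt and no reset: what is moved stays moved. The work goes in short steps, Python scripts to look and compute and a tool call to move; the robot and the scene stay as the last step left them, time stands still between calls to the robot, and variables do not carry over. Pictures are saved under pics/ and viewed, at most 10 in all, crops included, and the job is handed in when it is done.

Besides the shell and the picture viewer there is one more tool, called after "Call:" as name([rows], argument=value, ...), one row to a line, values as JSON. step_arm: Moves the arm, as the interface text tells. Its arguments: {"type":"object","properties":{"rows":{"type":"array","items":{"type":"array"}},"force":{"type":"number"}},"required":["rows"]}

```bash
mkdir -p pics
cat > h.py <<'E'
import numpy as np, cv2
from rig import ctrl, vision, finder
def W(cam,p):
    c=vision.calibration(cam); return np.array(c["origin"])+np.array(c["rotation"])@np.array(p)
E
python3 - <<'E'
from h import *
print(ctrl.observe())
ims=[]
for c in ["scene","side"]:
    im=vision.read_camera(c); cv2.imwrite(f"pics/{c}0.png",im)
    for l in ["tea_caddy","caddy_lid_front","caddy_lid_hinge","beaker","long_box","lemon","timer","matches","small_mug","shaker","spoon"]:
        try: print(c,l,[(round(d["conf"],2),W(c,d["position"]).round(3).tolist()) for d in finder.tip_of(c,l)])
        except Exception as e: print(l,e)
E
```

```text
{'time_s': 0.0, 'joint_positions': array([ 1.03659705e+00,  3.13441326e-01,  1.49838644e+00, -7.40707550e-06,
        1.33098556e+00, -2.23359141e-01]), 'dq': array([ 0.00051623,  0.00032014, -0.00170962, -0.00095818,  0.00109859,
        0.0007282 ]), 'joint_efforts': array([-6.66582255e-04, -4.02213049e+01, -2.52271253e+01,  6.94061606e-02,
        3.52595199e-02, -1.55101225e-04]), 'ee_pos': array([0.16045067, 0.49964319, 0.23818457]), 'tool_rot': array([-2.22352074e-04,  1.54794220e-01,  9.87946546e-01, -5.68403822e-04]), 'contact_force': array([-0.61746632, -0.21097064,  0.52242766]), 'ft_torque': array([ 0.05676504,  0.0200691 , -0.02688237]), 'grip_force': 0.0, 'opening': 0.08834186569016649}
tea_caddy matmul: Input operand 1 has a mismatch in its core dimension 0, with gufunc signature (n?,k),(k,m?)->(n?,m?) (size 3 is different from 4)
caddy_lid_front matmul: Input operand 1 has a mismatch in its core dimension 0, with gufunc signature (n?,k),(k,m?)->(n?,m?) (size 3 is different from 4)
caddy_lid_hinge matmul: Input operand 1 has a mismatch in its core dimension 0, with gufu
[... 2017 characters left out ...]
d 1 has a mismatch in its core dimension 0, with gufunc signature (n?,k),(k,m?)->(n?,m?) (size 3 is different from 4)
matches matmul: Input operand 1 has a mismatch in its core dimension 0, with gufunc signature (n?,k),(k,m?)->(n?,m?) (size 3 is different from 4)
small_mug matmul: Input operand 1 has a mismatch in its core dimension 0, with gufunc signature (n?,k),(k,m?)->(n?,m?) (size 3 is different from 4)
shaker matmul: Input operand 1 has a mismatch in its core dimension 0, with gufunc signature (n?,k),(k,m?)->(n?,m?) (size 3 is different from 4)
spoon matmul: Input operand 1 has a mismatch in its core dimension 0, with gufunc signature (n?,k),(k,m?)->(n?,m?) (size 3 is different from 4)
```

View pics/scene0.png

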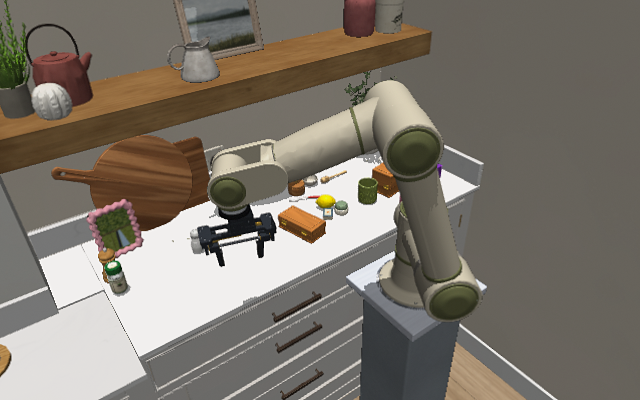

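View pics/side0.png

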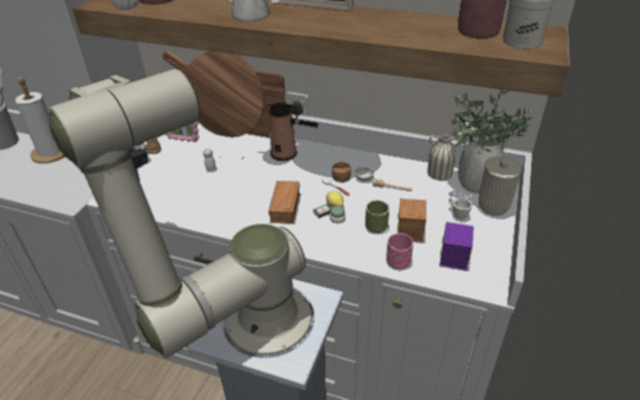

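The side picture shows the caddy at (411,217), the green beaker left of it at (377,216), the timer and lemon at (337,207), the long box at (285,200), the small mug at (461,208), the pink beaker at (400,250) and the purple caddy at (457,245). In the scene picture the arm blocks part of the view. The calibration rotation is a quaternion, so I'll convert it.

```bash
cat > h.py <<'E'
import numpy as np, cv2
from scipy.spatial.transform import Rotation as R
from rig import ctrl, vision, finder
def W(cam,p):
    c=vision.calibration(cam); return np.array(c["origin"])+R.from_quat(np.array(c["rotation"]),scalar_first=True).apply(p)
E
python3 - <<'E'
from h import *
for c in ["scene","side"]:
    vision.read_camera(c)
    print(vision.calibration(c))
    for l in ["tea_caddy","caddy_lid_front","caddy_lid_hinge","beaker","long_box","lemon","timer","matches","small_mug","spoon"]:
        print(c,l,[(round(d["conf"],2),W(c,d["position"]).round(3).tolist()) for d in finder.tip_of(c,l)])
print(vision.calibration("wrist"),ctrl.observe()["time_s"])
E
```

```text
{'fx': 489.19512344947657, 'fy': 489.19512344947657, 'cx': 318.57849908220595, 'cy': 198.78298108644165, 'distortion': array([0.02306591, 0.        , 0.        , 0.        , 0.        ]), 'origin': array([-0.75404065,  0.89530306,  1.06916056]), 'rotation': array([ 0.2226027 , -0.39534662,  0.78758472, -0.41696451])}
scene tea_caddy [(0.65, [0.45, -0.287, 0.006])]
scene caddy_lid_front [(0.9, [0.454, -0.328, 0.038])]
scene caddy_lid_hinge [(0.85, [0.442, -0.247, 0.038]), (0.39, [0.436, 0.129, 0.001])]
scene beaker [(0.56, [0.437, -0.174, -0.002])]
scene long_box [(0.61, [0.434, 0.131, -0.001])]
scene lemon [(0.74, [0.498, -0.015, 0.004])]
scene timer [(0.64, [0.438, -0.044, 0.003]), (0.52, [0.587, 0.006, 0.001]), (0.4, [0.496, -0.018, 0.002])]
scene matches [(0.39, [0.451, 0.002, 0.001]), (0.39, [0.498, -0.013, 0.001])]
scene small_mug [(0.58, [0.438, -0.177, -0.0])]
scene spoon [(0.5, [0.584, 0.009, -0.001])]
{'fx': 515.47607683862, 'fy': 515.47607683862, 'cx': 319.1536052574129, 'cy': 192.9985703403201, 'distortion': array([0.0028198, 0.       , 0.       , 0.       , 0.       ]), '
[... 448 characters left out ...]
-0.002]), (0.25, [0.436, -0.047, -0.001])]
side long_box [(0.6, [0.431, 0.136, -0.006])]
side lemon [(0.54, [0.496, -0.02, -0.005])]
side timer [(0.72, [0.431, -0.046, -0.003]), (0.42, [0.445, -0.287, 0.0])]
side matches [(0.64, [0.451, 0.002, -0.004])]
side small_mug [(0.58, [0.577, -0.412, -0.002])]
side spoon [(0.71, [0.445, -0.288, -0.002]), (0.51, [0.586, 0.007, -0.002])]
{'fx': 280.67657534025864, 'fy': 280.67657534025864, 'cx': 317.51321074441984, 'cy': 202.34772473183565, 'distortion': array([-0.02338127,  0.        ,  0.        ,  0.        ,  0.        ]), 'origin': array([0.09085704, 0.52192304, 0.38444824]), 'rotation': array([0.11741779, 0.79948466, 0.5829473 , 0.08491042])} 2.3
```

Call:
step_arm([
  [1, [-13, -20, 0], 0.12],
  [1, [-26, -40, 3], 0.4],
  [1, [-39.9, -59.3, 8], 0.7],
  [1, [-39.9, -59.3, 8.8], 1.096],
  [1, [-39.9, -59.3, 8.8], 1.096],
  [1, [-39.9, -59.3, 8.8], 1.096],
  [1, [-39.9, -59.3, 8.8], 1.096],
  [1, [-39.9, -59.3, 8.8], 1.096],
  [1, [-39.9, -59.3, 8.8], 1.096],
  [1, [-39.9, -59.3, 8.8], 1.096],
  [1, [-39.9, -59.3, 8.8], 1.096],
  [1, [-39.9, -59.3, 8.8], 1.096],
])

```text
time_s: 3.3
ee_pos: [0.2969, 0.0254, 0.1811]
tool_rot: [0.001, 0.647, 0.763, 0.0]
contact_force: [1.9, 1.4, -0.1]
opening: 0.0106
grip_force: 0.0
```

Run:
```python
from h import *
c=vision.calibration("side")
q=R.from_quat(c["rotation"],scalar_first=True)
for n,(u,v) in {"wspoonL":(375,183),"wspoonR":(410,189),"bowl":(364,179),"brown":(341,178),"redsp":(347,193)}.items():
    p=cv2.undistortPoints(np.array([[[u,v]]],float),np.array([[c["fx"],0,c["cx"]],[0,c["fy"],c["cy"]],[0,0,1]]),c["distortion"])[0,0]
    d=q.apply([*p,1]); o=c["origin"]; print(n,(o-d*o[2]/d[2]).round(3))
```

```text
wspoonL [ 0.654 -0.118  0.   ]
wspoonR [ 0.658 -0.242  0.   ]
bowl [ 0.664 -0.075  0.   ]
brown [0.645 0.004 0.   ]
redsp [ 0.569 -0.042  0.   ]
```

Call:
step_arm([
  [1, [-4, 0.5, 0.5], 0],
  [1, [-8, 1, 1], 0],
  [1, [-12, 1.5, 1.5], 0],
  [1, [-16, 2, 2], 0],
  [1, [-20, 2.5, 3], 0],
  [1, [-22, 2.7, 3.1], 0],
  [1, [-22, 2.7, 3.1], 0],
  [1, [-22, 2.7, 3.1], 0],
])

```text
time_s: 3.97
ee_pos: [0.3593, -0.1855, 0.1497]
tool_rot: [-0.001, 0.647, 0.762, 0.0]
contact_force: [0.4, 0.7, -0.1]
opening: 0.0005
grip_force: 0.0
```

Run:
```python
from h import *
o=ctrl.observe(); print(o["ee_pos"],o["tool_rot"])
for c in ["scene","wrist"]:
    vision.read_camera(c) 
    for l in ["tea_caddy","caddy_lid_front","caddy_lid_hinge","beaker"]:
        print(c,l,[(round(d["conf"],2),W(c,d["position"]).round(3).tolist()) for d in finder.tip_of(c,l)])
```

```text
[ 0.35927672 -0.18553947  0.14969532] [-5.14331928e-04  6.47377264e-01  7.62169540e-01  7.50918446e-05]
scene tea_caddy [(0.93, [0.373, -0.432, -0.003]), (0.56, [0.448, -0.285, 0.007])]
scene caddy_lid_front [(0.89, [0.378, -0.466, 0.039])]
scene caddy_lid_hinge [(0.7, [0.442, -0.246, 0.041]), (0.7, [0.369, -0.394, 0.043])]
scene beaker [(0.82, [0.306, -0.282, -0.001]), (0.66, [0.439, -0.174, -0.004])]
wrist tea_caddy []
wrist caddy_lid_front []
wrist caddy_lid_hinge []
wrist beaker [(0.7, [0.439, -0.183, 0.0]), (0.66, [0.309, -0.28, -0.002])]
```

Call:
step_arm([
  [1, [-0.1, 0, 4], 0],
  [1, [-0.2, 0, 8], 0],
  [1, [-0.3, 0, 11], 0],
  [1, [-0.3, 0, 12.2], 0],
  [1, [-0.3, 0, 12.2], 0],
  [1, [-0.3, 1, 12.2], 0],
  [1, [-0.3, 2, 12.2], 0],
  [1, [-0.3, 3, 12.2], 0],
  [1, [-0.3, 4, 12.2], 0],
  [1, [-0.3, 5, 12.2], 0],
  [1, [-0.3, 5.5, 12.2], 0],
  [1, [-0.3, 5.5, 12.2], 0],
])

```text
time_s: 5.47
ee_pos: [0.4155, -0.1791, 0.0282]
tool_rot: [0.001, 0.646, 0.763, 0.0]
contact_force: [-0.1, 0.1, -0.7]
opening: 0.0001
grip_force: 0.0
```

Run:
```python
from h import *
for c in ["scene","side","wrist"]:
    im=vision.read_camera(c); cv2.imwrite(f"pics/{c}1.png",im) 
    for l in ["beaker"]:
        print(c,l,[(round(d["conf"],2),W(c,d["position"]).round(3).tolist()) for d in finder.tip_of(c,l)])
```

```text
scene beaker [(0.81, [0.305, -0.282, -0.001]), (0.52, [0.469, -0.175, 0.0])]
side beaker [(0.78, [0.307, -0.279, 0.001]), (0.42, [0.471, -0.174, -0.002])]
wrist beaker [(0.74, [0.308, -0.277, -0.001]), (0.64, [0.474, -0.176, -0.0])]
```

View pics/wrist1.png

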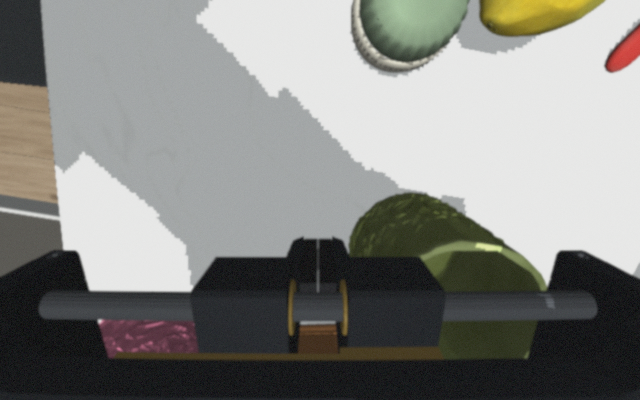

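The wrist picture shows the beaker upright at (445,270) next to the closed fingers. The timer (410,30) and lemon (540,10) are well clear. The beaker sits about 5 mm right of the push line, so I'll back off, recentre and keep pushing.

Call:
step_arm([
  [1, [0, -1, 0], 0],
  [1, [-0.7, -1, 0], 0],
  [1, [-0.7, -0.3, 0], 0],
  [1, [-0.7, 0.6, 0], 0],
  [1, [-0.7, 1.6, 0], 0],
  [1, [-0.7, 2.6, 0], 0],
  [1, [-0.8, 3.6, 0], 0],
  [1, [-0.8, 4.6, 0], 0],
  [1, [-0.8, 5.6, 0], 0],
  [1, [-0.8, 6.6, 0], 0],
  [1, [-0.8, 7.3, 0], 0],
  [1, [-0.8, 7.5, 0], 0],
])

```text
time_s: 6.77
ee_pos: [0.4908, -0.1744, 0.028]
tool_rot: [0.0, 0.646, 0.763, 0.0]
contact_force: [-3.4, 0.2, 3.4]
opening: 0.0005
grip_force: 2.1
```

Run:
```python
from h import *
for c in ["scene","side"]:
    im=vision.read_camera(c); cv2.imwrite(f"pics/{c}2.png",im) 
    for l in ["beaker"]:
        print(c,l,[(round(d["conf"],2),W(c,d["position"]).round(3).tolist()) for d in finder.tip_of(c,l)])
print(ctrl.observe()["ee_pos"])
```

```text
scene beaker [(0.69, [0.308, -0.281, -0.001]), (0.61, [0.544, -0.159, -0.003])]
side beaker [(0.9, [0.307, -0.278, -0.003])]
[ 0.48948107 -0.17474572  0.02782043]
```

View pics/side2.png

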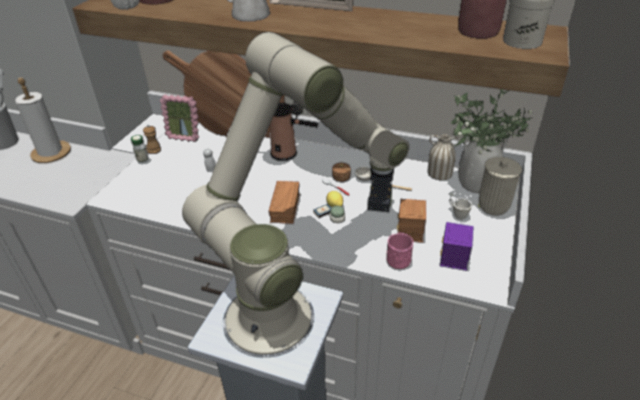

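The beaker is now at about (0.544, -0.159), which leaves roughly 35 mm beside the lid's sweep. The side picture shows the arm over it at (380,190), with the caddy at (411,217) still shut. Next I go round to the lid's front.

Call:
step_arm([
  [1, [0, -2, 0], 0],
  [1, [0, -2.5, -1], 0],
  [1, [0, -2.5, -5], 0],
  [1, [0, -2.5, -9], 0],
  [1, [0, -3, -13], 0],
  [1, [-1, -4, -17], 0],
  [1, [-5, -5, -17.2], 0],
  [1, [-9, -6, -17.2], 0],
  [1, [-13, -6, -17.2], 0],
  [1, [-16.8, -6, -17.2], 0],
  [1, [-16.8, -6, -17.2], 0],
  [1, [-16.8, -6, -17.2], 0],
])

```text
time_s: 7.97
ee_pos: [0.4572, -0.3517, 0.1991]
tool_rot: [-0.001, 0.648, 0.762, 0.0]
contact_force: [0.6, 0.4, 0.2]
opening: 0.0004
grip_force: 0.0
```

Run:
```python
from h import *
o=ctrl.observe(); print(o["ee_pos"],o["tool_rot"],o["contact_force"])
for c in ["scene","side","wrist"]:
    vision.read_camera(c) 
    for l in ["tea_caddy","caddy_lid_front","caddy_lid_hinge","beaker"]:
        print(c,l,[(round(d["conf"],2),W(c,d["position"]).round(3).tolist()) for d in finder.tip_of(c,l)])
```

```text
[ 0.45717163 -0.35166363  0.19908201] [-5.78291070e-04  6.47743664e-01  7.61858106e-01  1.93942714e-04] [0.63109678 0.36776113 0.17472832]
scene tea_caddy [(0.8, [0.45, -0.286, 0.005]), (0.69, [0.44, -0.247, 0.038]), (0.62, [0.374, -0.434, -0.003]), (0.44, [0.591, 0.007, -0.001])]
scene caddy_lid_front [(0.97, [0.455, -0.327, 0.042])]
scene caddy_lid_hinge [(0.72, [0.37, -0.391, 0.041]), (0.63, [0.438, -0.246, 0.04])]
scene beaker []
side tea_caddy [(0.89, [0.446, -0.284, 0.001]), (0.75, [0.375, -0.434, -0.002])]
side caddy_lid_front [(0.97, [0.376, -0.476, 0.041]), (0.35, [0.551, 0.483, -0.002])]
side caddy_lid_hinge [(0.87, [0.439, -0.244, 0.035]), (0.56, [0.367, -0.394, 0.04])]
side beaker [(0.79, [0.308, -0.276, -0.002]), (0.77, [0.544, -0.165, -0.005])]
wrist tea_caddy [(0.68, [0.377, -0.435, -0.001]), (0.65, [0.448, -0.289, -0.002])]
wrist caddy_lid_front []
wrist caddy_lid_hinge [(0.82, [0.373, -0.392, 0.041])]
wrist beaker [(0.87, [0.31, -0.278, -0.002])]
```

Call:
step_arm([
  [1, [0, 0, 4], 0],
  [1, [0, 0, 8], 0],
  [1, [0, 0, 11], 0],
  [1, [0, 0, 11.4], 0],
  [1, [0.6, 0, 11.4], 0],
  [1, [1.2, 0, 11.4], 0],
  [1, [1.6, 0, 11.4], 0],
  [1, [1.8, 0, 11.4], 0],
  [1, [2.0, 0, 11.4], 0],
  [1, [2.0, 0, 11.4], 0],
])

```text
time_s: 9.55
ee_pos: [0.4558, -0.3341, 0.0903]
tool_rot: [0.006, 0.646, 0.763, -0.002]
contact_force: [-1.8, -11.4, 7.8]
opening: 0.0007
grip_force: 5.8
```

Call:
step_arm([
  [1, [0.2, 0, -0.5], 0],
  [1, [0.6, 0, -1.0], 0],
  [1, [1.1, 0, -1.6], 0],
  [1, [1.6, 0, -2.1], 0],
  [1, [2.2, 0, -2.6], 0],
  [1, [2.8, 0, -3.0], 0],
])

```text
time_s: 10.05
ee_pos: [0.4504, -0.3041, 0.1191]
tool_rot: [0.003, 0.647, 0.763, -0.001]
contact_force: [-2.8, -4.8, 5.6]
opening: 0.0006
grip_force: 3.2
```

Run:
```python
from h import *
c="scene"; im=vision.read_camera(c); cv2.imwrite("pics/s3.png",cv2.resize(im[120:240,300:460],None,fx=4,fy=4))
for l in ["caddy_lid_front","caddy_lid_hinge"]:
    print(c,l,[(round(d["conf"],2),W(c,d["position"]).round(3).tolist()) for d in finder.tip_of(c,l)])
o=ctrl.observe(); print(o["ee_pos"],o["contact_force"])
```

```text
scene caddy_lid_front [(0.74, [0.378, -0.466, 0.037]), (0.61, [0.452, -0.315, 0.079]), (0.47, [0.447, -0.285, 0.006])]
scene caddy_lid_hinge [(0.74, [0.442, -0.249, 0.039]), (0.59, [0.373, -0.394, 0.041])]
[ 0.45074919 -0.30384149  0.1188972 ] [-0.49397647 -4.97616692  5.8091495 ]
```

View pics/s3.png

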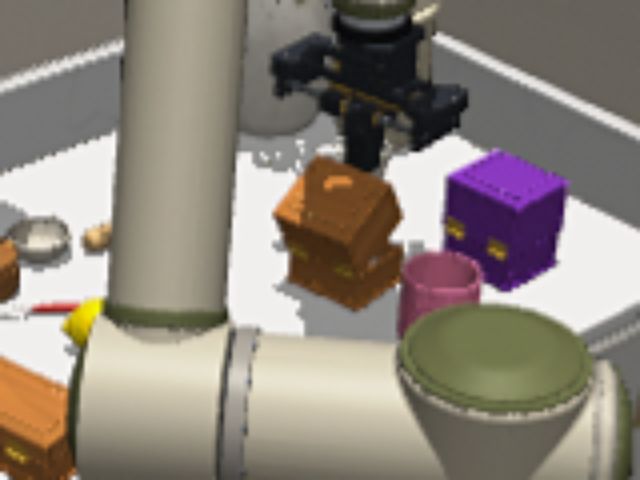

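The crop shows the lid tipped about 0.5 rad with the fingers on its front wall at (360,150). I'll carry on along the arc.

Call:
step_arm([
  [1, [0.7, 0, -0.4], 0],
  [1, [1.4, 0, -0.7], 0],
  [1, [2.1, 0, -1.0], 0],
  [1, [2.8, 0, -1.2], 0],
  [1, [3.5, 0, -1.4], 0],
  [1, [4.2, 0, -1.5], 0],
  [1, [4.9, 0, -1.6], 0],
  [1, [5.6, 0, -1.6], 0],
  [1, [6.2, 0, -1.6], 0],
  [1, [6.8, 0, -1.5], 0],
  [1, [6.8, 0, -1.5], 0],
  [1, [6.8, 0, -1.5], 0],
])

```text
time_s: 11.2
ee_pos: [0.4388, -0.2357, 0.1308]
tool_rot: [-0.0, 0.647, 0.763, 0.0]
contact_force: [-0.6, 0.3, -0.1]
opening: 0.0004
grip_force: 0.0
```

Call:
step_arm([
  [1, [0, 0, -4], 0],
  [1, [-1, 0, -8], 0],
  [1, [-4, 0, -12], 0],
  [1, [-8, 0, -14], 0],
  [1, [-12, 0, -14], 0],
  [1, [-14, 0, -14], 0],
  [1, [-14, 0, -14], 0],
  [1, [-14, 0, -14], 0],
])

```text
time_s: 11.87
ee_pos: [0.4614, -0.3752, 0.27]
tool_rot: [-0.001, 0.647, 0.762, 0.0]
contact_force: [0.1, 0.5, 0.2]
opening: 0.0003
grip_force: 0.0
```

Run:
```python
from h import *
for c in ["scene","side"]:
    im=vision.read_camera(c); cv2.imwrite(f"pics/{c}4.png",cv2.resize(im[120:280,300:500],None,fx=4,fy=3.75) if c=="scene" else cv2.resize(im[140:280,260:500],None,fx=3,fy=3))
    for l in ["caddy_lid_front","caddy_lid_hinge","beaker","lemon","timer"]:
        print(c,l,[(round(d["conf"],2),W(c,d["position"]).round(3).tolist()) for d in finder.tip_of(c,l)])
o=ctrl.observe(); print(o["ee_pos"],o["contact_force"])
```

```text
scene caddy_lid_front [(0.82, [0.378, -0.467, 0.039]), (0.57, [0.432, -0.214, 0.111])]
scene caddy_lid_hinge [(0.95, [0.437, -0.246, 0.038]), (0.84, [0.37, -0.397, 0.039])]
scene beaker [(0.66, [0.447, -0.287, 0.007]), (0.58, [0.309, -0.284, 0.001])]
scene lemon [(0.55, [0.497, -0.015, 0.004])]
scene timer []
side caddy_lid_front [(0.67, [0.379, -0.476, 0.038]), (0.64, [0.431, -0.216, 0.112])]
side caddy_lid_hinge [(0.96, [0.437, -0.246, 0.036]), (0.68, [0.369, -0.394, 0.044])]
side beaker [(0.88, [0.307, -0.276, 0.001]), (0.76, [0.542, -0.161, -0.005])]
side lemon [(0.47, [0.495, -0.018, -0.002])]
side timer [(0.68, [0.436, -0.046, -0.001])]
[ 0.46170168 -0.37398269  0.2710736 ] [-0.68638138 -0.03636572 -0.09423759]
```

View pics/side4.png

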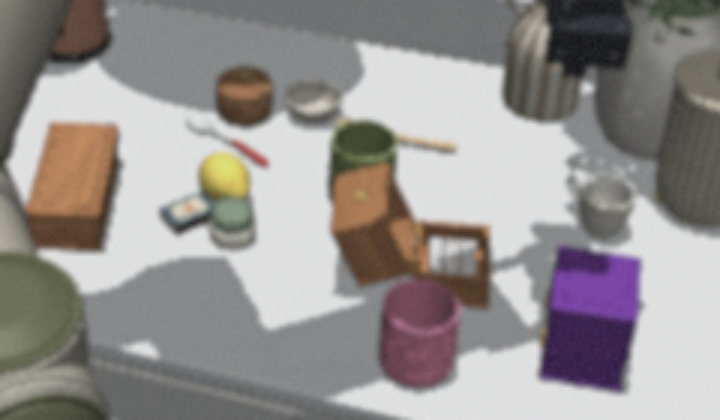

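The crop shows the lid fallen fully open at (375,215), at about 1.96 rad by measurement. The beaker stands upright clear of it at (362,155), and the other things are where they were.

```bash
python3 -c "
from rig import ctrl
print(ctrl.hand_in())"
```

```text
the job is handed in; nothing more can be done
None
```

The job is handed in, with no verdict shown: the caddy's lid lies fully open at about 1.96 rad, the beaker was slid about 105 mm clear and stands upright, and nothing else looked disturbed in the last camera view.

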